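# Hang the pipette back on its stand between its neighbours

### The arm

A 6-joint arm with a two-finger parallel gripper is mounted at the origin on the work surface; the furniture and walls round the work are solid. World frame = base frame: x ahead of the robot, y to its left, z up, the work surface at z = 0. Lengths are in m, angles in degrees, forces in N, time in s.
With the tool pointing down it reaches from about 0.4 to 0.825 m from the base axis. Payload 7 kg.
Tool frame: the origin (TCP) lies on the centre line of the jaws, within the pads' length; the fingertips stand 19 mm ahead of it and the grasp point (between the pads) is the TCP; z points along the fingers, y is the line along which they close (so a half turn about z gives the same grasp; the last joint's range is limited). The gripper opens to 88 mm and grips with 3 to 60 N. Pads are 19 mm wide; open, the fingers measure 130 mm over their backs; the gripper's body (78 mm by 193 mm) begins 47 mm behind the grasp point.
Start: joints at [-50.93, 20.546, 0.682, 0, -70.136, -16.507], TCP at [0.259, -0.623, 0.246] pointing down, gripper open.
Joint ranges: [-176.03, 176.03], [-82.01, 121.73], [-58.28, 71.71], [-173.87, 95.51], [-174.79, -0.11], [-173.66, 173.66]. Speed limits (degrees/s): [136.94, 136.94, 172.46, 180, 180, 180].

### API

Orientations are given as [roll, pitch, yaw] about the fixed x, y, z axes, in that order (R = Rz(yaw) Ry(pitch) Rx(roll)).
In Python, from plant import * gives the robot as it stands. The module is installed in compiled form; this text tells all that it offers.
- The arm moves only by the tool play_rows, never from a script. Its argument "deltas" is a list of rows, each a list of 6 numbers: the shift along the world's x, y, z scaled (see below), then the turn, a rotation vector about the world's x, y, z scaled (see below). A call has 1 to 10 rows; each row shifts and turns the commanded pose from where the row before left it; what a row does not reach is not made up. The controller multiplies each number of a shift by 800 mm and each number of a turn by 180 degrees. A row lasts 1/10 s, in which the tool goes at most 50 mm and 8.59 degrees, less where a joint would pass 70% of its speed; a pose out of reach is approached as far as the arm can. A call with a number of a shift or a turn outside -1 to 1 is refused whole. A call with a gripper value outside its range is refused whole. "gripper" is the gripper command: -1 is shut, 1 is fully open, values between are in proportion, set as the call begins (left out, the last holds). The fingers move at their own pace and stop on an object; the grip force is fixed at half the most. Time passes only in rows, so rows that do not move let the fingers close. It gives the time, the measured TCP pose, the force, the opening and the grip force at its end, in the units of the state.
- get_obs(): the state, without advancing time (a new reading comes with each control period).
- snapshot(name): name is "scene" or "top"; returns (picture, depth): 384x512x3 uint8, blue, green, red; 384x512 float32, m along the optical axis (not along the pixel's ray), 0 where there is no reading.
- camera_model(name): a dict with "fx", "fy", "cx", "cy" (pixels), "world_to_cam" (4x4, takes a point from world to camera coordinates). Camera axes: x right, y down, z forward; pixel columns grow to the right and rows downward; lengths in m; the calibration is good to about 2 mm. A picture is of the moment at which its call begins. camera_model takes no time and is no camera call.
- close_job(): hands the job in; it is judged then, once.
The state is a dict: "clock": time; "joint_pos": joint angles; "qvel": joint speeds; "tau": joint torques, N m; "tool_pos": TCP position; "orientation": TCP orientation; "force": force on the tool from outside, world axes, zero at the start; "moment": the same for the moment, N m; "opening": finger opening in m; "gripper_force": force on a finger pad.
Only numpy, scipy, OpenCV 4.12 (cv2) and the standard library are available. Lean on these libraries where they do the work, as an engineer would, in place of code of your own. Each camera call takes 0.05 s, during which the arm holds its last target. There are 200 camera calls.

### The job

Take the orange-banded electronic pipette off its single bench holder and hang it by its hook on the big pipette stand, in the free hanger clip between the blue and the green pipette. That clip sits a few millimetres off the middle of the gap, so feel for it gently, without pushing hard against stand or neighbours, and keep hold of the pipette until its hook has dropped fully home between the clip's two ears; then let go. The other two pipettes must stay hanging where they are, and the tip box and the white bottle must not be shifted.

Things in the scene. Friction and masses are not known exactly. Their poses are not given: they have to be found in the camera images.
- pipette_orange: White electronic pipette, orange band and button, the one to move; loose, 0.1-0.2 kg, upright. Origin on its axis level with its hook's underside; z up, x to its back (hook), display at -x. Head x +-16 mm, y +-16.5, z 6 to 64, flat front and back: grip it front to back at z 42. Button (20 mm wide) to z 75; handle x -13 to 16, y +-13.5, down to z -123; shaft below, 18 then 11 mm wide, to z -180.
- orange_hook (a point): Middle of the underside of the orange pipette's hook (pipette frame x 22.5, y 0, z 0 mm). The hook is a tongue 10 mm wide (y), 6 mm thick, from the head's back face (x 16) to x 33, with a lip at its end (x 29 to 33) down to z -13. So it opens 13 mm between back face and lip, for a rail 7 mm thick.
- holder: Fixed bench holder where the orange pipette starts, built like the stand but short: base 100 x 100 x 10 mm, posts at y +-36 mm, one clip at the middle. Origin on the bench under the middle of its rail, which runs along y; the pipette hangs on its -x side, hook to +x. Clip floor 205 mm high, ears to 213 mm: lip free once the pipette is 21 mm higher. It hangs with 6 mm play and tilts a little: it may end up 3 mm off in the grip.
- stand: Fixed pipette stand. Origin on the bench under the middle of its rail, which runs along y (x +-3.5 mm, top 202 mm high); back rest below (x +-6, 115 to 129 mm high); grey base x -70 to 50, y +-95, 10 mm thick; posts at y +-80. Pipettes hang on its -x side, hooks to +x over the rail, axes 22 to 24 mm in front of the rail's middle. Black hanger clips at y +41.5 (blue), -41.5 (green), and an empty one between.
- bay (a point): Mid-gap on the rail at clip floor height (stand frame 0, 0, 205 mm). The empty clip is clamped fast up to 7 mm to either side of here along the rail: not measured, to be felt or seen. Clip: floor 205 mm high between two ears 12 mm apart, each 8 mm wide (y), 7 mm deep, up to 213 mm. A hook let down here drops in or lands on an ear 8 mm too high; slide it lightly one way or the other until it drops.
- pipette_blue: Same pipette, size and frame with a blue band; loose, hanging on the stand's clip at y +41.5 mm. 50 mm free between its head and the green one's; it can rock in its clip. Leave it hanging.
- blue_hook (a point): Middle of the underside of the blue pipette's hook (its frame x 22.5, y 0, z 0 mm).
- pipette_green: Same pipette, size and frame with a green band; loose, hanging on the stand's clip at y -41.5 mm. Leave it hanging.
- green_hook (a point): Middle of the underside of the green pipette's hook (its frame x 22.5, y 0, z 0 mm).
- tip_box: Blue and yellow pipette tip box, 71 x 122 x 53 mm, loose bystander; origin at the centre of its underside.
- bottle_buffer: White bottle with green cap, 51 mm across, 98 mm high, loose bystander; origin at the centre of its underside.
Mind the look-alikes: they are no part of the job. Leave any turquoise look-alike of the pipette_orange alone.

How it is judged:
By the outcome, as a careful person would: the job done as asked, in the order asked, and still so for the second after the job is handed in, with the robot touching nothing.
It also fails if it takes over 72 s, if anything falls off the work surface, if the arm or the gripper's body presses on something with over 40 N, if the wrist force passes 120 N, or if a joint passes its speed limit or range.

## Working session

There is one attempt and no reset: what is moved stays moved. The work goes in short steps, Python scripts to look and compute and a tool call to move; the robot and the scene stay as the last step left them, time stands still between calls to the robot, and variables do not carry over. Pictures are saved under pics/ and viewed, at most 10 in all, crops included, and the job is handed in when it is done.

Besides the shell and the picture viewer there is one more tool, called after ">>>" as name([rows], argument=value, ...), one row to a line, values as JSON. play_rows: Moves the arm, as the interface text tells. Its arguments: {"type":"object","properties":{"deltas":{"type":"array","items":{"type":"array","items":{"type":"number","minimum":-1,"maximum":1}}},"gripper":{"type":"number"}},"required":["deltas"]}

```bash
mkdir -p pics; cat > h.py <<'E'
from plant import *
import numpy as np, cv2
def P(name,uv,depth=None,z=None):
    m=camera_model(name);T=np.linalg.inv(m["world_to_cam"])
    d=np.array([(uv[0]-m["cx"])/m["fx"],(uv[1]-m["cy"])/m["fy"],1.])
    o=T[:3,3];r=T[:3,:3]@d
    s=depth if depth is not None else (z-o[2])/r[2]
    return o+s*r
def cloud(name,D):
    m=camera_model(name);T=np.linalg.inv(m["world_to_cam"])
    v,u=np.mgrid[:384,:512]
    c=np.stack([(u-m["cx"])/m["fx"]*D,(v-m["cy"])/m["fy"]*D,D],-1)
    return c@T[:3,:3].T+T[:3,3]
E
python3 - <<'E'
from h import *
o=get_obs();print({k:np.round(v,3) for k,v in o.items()})
a=[]
for n in("scene","top"):
    p,d=snapshot(n);cv2.imwrite(f"pics/{n}0.png",p);np.savez(f"{n}0.npz",p=p,d=d)
    m=camera_model(n);print(n,m["fx"],m["cx"],m["cy"],np.round(np.linalg.inv(m["world_to_cam"]),3).tolist())
E
```

```text
{'clock': np.float64(0.0), 'joint_pos': array([-5.0932e+01,  2.0584e+01,  6.3400e-01, -1.7000e-02, -7.0136e+01,
       -1.6508e+01]), 'qvel': array([ 0.024, -0.   , -0.004,  0.05 ,  0.008, -0.035]), 'tau': array([ 1.2900e-01, -5.7856e+01,  2.9306e+01,  6.9970e+00,  8.0000e-03,
       -0.0000e+00]), 'tool_pos': array([ 0.259, -0.623,  0.245]), 'orientation': array([ 1.79913e+02, -9.00000e-03, -1.57446e+02]), 'force': array([ 0.995, -0.004, -0.908]), 'moment': array([0.021, 0.013, 0.002]), 'gripper_force': np.float64(0.0), 'opening': np.float64(0.087)}
scene 436.5511103345533 257.44988359513775 190.18910592822849 [[-0.88, -0.232, 0.414, 0.086], [-0.474, 0.4, -0.784, 0.769], [0.016, -0.887, -0.462, 0.657], [0.0, 0.0, 0.0, 1.0]]
top 372.2772205346915 252.3422308003729 190.2967901936192 [[-0.024, -0.998, 0.063, 0.508], [-1.0, 0.024, -0.001, -0.072], [-0.001, -0.063, -0.998, 1.006], [0.0, 0.0, 0.0, 1.0]]
```

View pics/scene0.png

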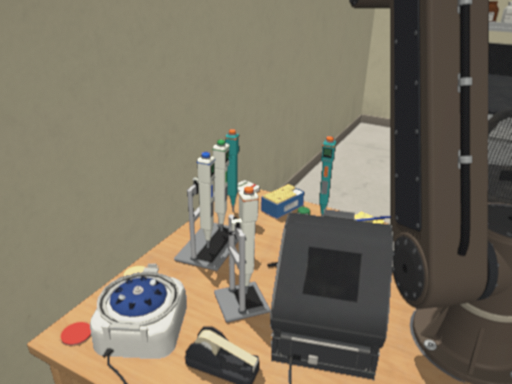

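View pics/top0.png

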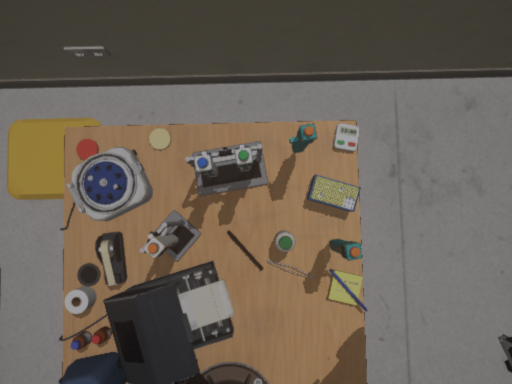

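Scene: the white pipette with the orange band is at scene (248,190) / top (153,248). The stand is at top (230,165), with blue at (202,162) and green at (243,155). Things it could be confused with, all with orange buttons: turquoise at top (309,132) and turquoise at top (355,252). I choose the white-bodied one on the single holder at top (153,248), and will check it in a crop.

```bash
python3 - <<'E'
from h import *
t=np.load("top0.npz");s=np.load("scene0.npz")
c=t["p"][135:270,125:275];A=cv2.resize(c,None,fx=4,fy=4,interpolation=cv2.INTER_CUBIC)
c=s["p"][120:325,170:320];cv2.imwrite("pics/crop1.png",A)
B=cv2.resize(c,None,fx=2.9,fy=2.9,interpolation=cv2.INTER_CUBIC);cv2.imwrite("pics/crop2.png",B)
for n,q in(("top",t),("scene",s)):
    h=cv2.cvtColor(q["p"],cv2.COLOR_BGR2HSV);X=cloud(n,q["d"])
    for col,lo,hi in(("or",(3,140,120),(16,255,255)),("bl",(108,130,80),(128,255,255)),("gr",(45,110,50),(75,255,255))):
        m=cv2.inRange(h,lo,hi);k,l,st,ce=cv2.connectedComponentsWithStats(m)
        for i in range(1,k):
            if st[i,4]>=8 and st[i,4]<500:
                x=X[(l==i)];print(n,col,ce[i].round(1),st[i,2:],np.median(x,0).round(3),x[:,2].max().round(3),"z.28:",P(n,ce[i],z=.279).round(4))
E
```

```text
top or [308.6 130.5] [ 9  8 54] [ 0.675 -0.191  0.254] 0.257 z.28: [ 0.6695 -0.1865  0.279 ]
top or [ 85.8 148. ] [ 22  21 301] [0.697 0.378 0.004] 1.006 z.28: [0.6453 0.2536 0.279 ]
top or [152.2 247.9] [ 9  9 66] [0.447 0.124 0.279] 0.282 z.28: [0.4467 0.1242 0.279 ]
top or [354.9 251.8] [ 9  9 63] [ 0.427 -0.274  0.255] 0.257 z.28: [ 0.4299 -0.268   0.279 ]
top bl [201.9 162. ] [ 9  9 59] [0.612 0.025 0.279] 0.282 z.28: [0.6119 0.0254 0.279 ]
top bl [ 74.7 344.9] [ 6  6 25] [0.195 0.376 0.062] 0.064 z.28: [0.2668 0.2734 0.279 ]
top gr [243.  154.8] [ 7  8 48] [ 0.624 -0.056  0.279] 0.282 z.28: [ 0.6244 -0.0557  0.279 ]
scene or [231.5 131.4] [ 6  4 22] [ 0.672 -0.186  0.251] 0.255 z.28: [ 0.6329 -0.1209  0.279 ]
scene or [329.6 138.4] [ 6  4 23] [ 0.424 -0.268  0.252] 0.254 z.28: [ 0.4016 -0.2007  0.279 ]
scene or [325.5 171. ] [ 4  9 22] [ 0.424 -0.26   0.163] 0.174 z.28: [ 0.3438 -0.0171  0.279 ]
scene or [248.7 189.4] [ 8  7 46] [0.442 0.13  0.277] 0.279 z.28: [0.4403 0.1336 0.279 ]
scene or [ 70.7 327.6] [29 21 66] [0.716 0.369 0.003] 0.657 z.28: [0.4482 0.539  0.279 ]
scene bl [205.3 154.5] [ 7  6 30] [0.609 0.031 0.276] 0.278 z.28: [0.6051 0.036  0.279 ]
scene gr [220.8 141.9] [ 7  5 27] [ 0.62  -0.051  0.277] 0.278 z.28: [ 0.6168 -0.0459  0.279 ]
scene gr [226.  176.5] [1 8 8] [ 0.612 -0.058  0.184] 0.194 z.28: [0.5064 0.1078 0.279 ]
scene gr [303.4 210.1] [10  5 43] [ 0.435 -0.145  0.095] 0.098 z.28: [0.3204 0.1539 0.279 ]
```

View pics/crop1.png

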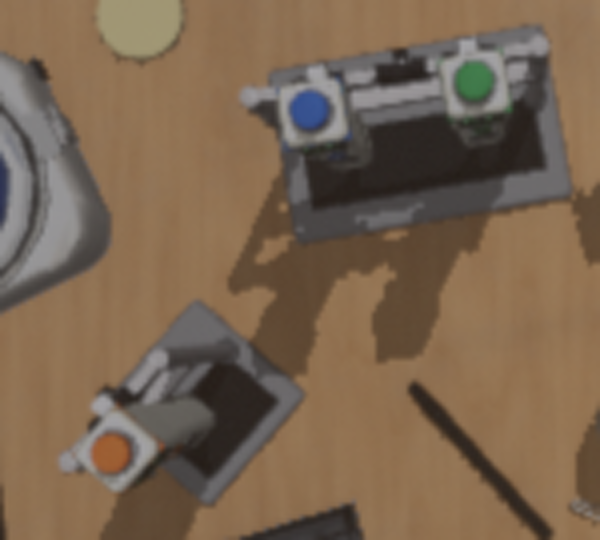

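View pics/crop2.png

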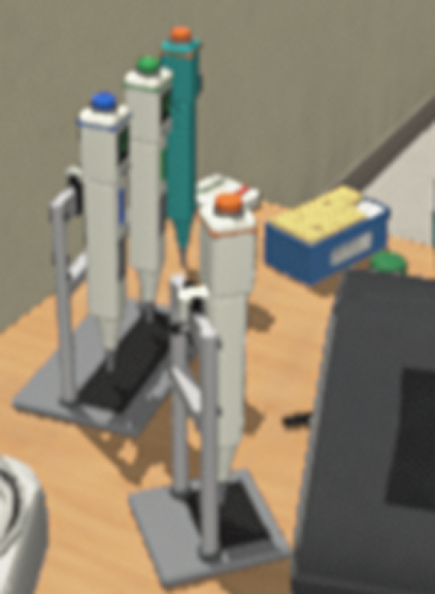

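```bash
python3 - <<'E'
from h import *
t=np.load("top0.npz");s=np.load("scene0.npz")
g=cv2.cvtColor(t["p"],cv2.COLOR_BGR2GRAY)
print(g[147:160,214:240])
print((cloud("top",t["d"])[147:160:1,214:240,2]*1000).astype(int))
X=cloud("top",t["d"])
# head tops: points 0.262..0.285
for nm,(u,v) in dict(o=(152,248),b=(202,162),g=(243,155)).items():
    r=np.zeros((384,512),bool);r[v-14:v+14,u-14:u+14]=1
    m=r&(X[...,2]>.258)&(X[...,2]<.29)
    pts=np.argwhere(m)[:,::-1].astype(np.float32)
    rc=cv2.minAreaRect(pts);W=np.array([P("top",p,z=.268) for p in cv2.boxPoints(rc)])
    e=np.diff(W,axis=0);print(nm,rc,P("top",rc[0],z=.268).round(4),"edges",np.linalg.norm(e,axis=1).round(4),"ang",np.degrees(np.arctan2(e[:,1],e[:,0])).round(1))
b,gr=[P("top",c,z=.279) for c in((201.9,162),(243,154.8))]
d=(b-gr);print("yaw",np.degrees(np.arctan2(-d[0],d[1])))
for c in((224.6,152.1),):print(P("top",c,z=.213))
E
```

```text
[[118 115 115 118 119 117 115 103  92  75  62  57  68  96 104 107 107 107
  108 107 106 102  98  97  97 111]
 [111 101  97 103 106 102 104 102  96  60  44  45  56  87  98 100  99 102
  109 109 107  89  70  71  88 118]
 [102 100 102 105 106 107 107 106 100  71  55  68  59  76  68  69  67  87
  118 119 117 104 101 114 133 150]
 [107 106 106 107 102  97  97  96  91  74  71  96  68  60  47  46  53  91
  141 139 125 132 150 156 157 156]
 [108 107 106 107  89  62  54  54  53  48  47  54  47  44  42  42  46  87
  141 138 119 143 157 160 158 144]
 [121 118 114 122 103  54  43  43  40  43  43  42  40  37  37  38  40  79
  130 128 110 138 157 158 145 108]
 [146 145 142 139 121  59  40  41  40  40  41  40  37  36  33  34  36  45
   70  85  94 128 154 153 123  97]
 [146 146 143 131  95  49  36  35  34  37  37  37  36  38  41  43  50  61
   79 111 114 118 151 151 113  93]
 [134 137 129 105  75  54  41  38  41  45  49  57  63  78  91  93  98 108
  120 143 139 120 148 150 108  91]
 [ 78  86  87  86  91  94  77  78  90  93  99 107 113 129 143 145 145 146
  147 148 142 125 146 149 106  87]
 [103 111 
[... 1963 characters left out ...]
8  129  127  127  124  127  128  127  127  125
   127  126  123  127  128  125  122  120  265  265  268  272]]
o ((154.25, 247.25001525878906), (16.263456344604492, 16.970561981201172), 45.0) [0.447  0.1232 0.268 ] edges [0.033  0.0322 0.033 ] ang [ -46.1 -135.7  133.8]
b ((202.9459228515625, 163.17567443847656), (16.111099243164062, 16.604297637939453), 80.53767395019531) [0.6112 0.0248 0.268 ] edges [0.0331 0.0324 0.033 ] ang [ -81.8 -171.6   98.1]
g ((243.41893005371094, 156.01351928710938), (15.946702003479004, 16.604297637939453), 80.53767395019531) [ 0.6236 -0.0563  0.268 ] edges [0.0332 0.0321 0.0331] ang [ -81.8 -172.    98.1]
yaw 8.6282470894412
[ 0.64165601 -0.01490116  0.213     ]
```

Crop check: the chosen pipette is white with an orange button and hangs on the one-clip holder, with its hook to the upper left of the top view. The empty black clip spans u 218.6–231 at v 152 in the top view, about 3.4 mm towards green. The measured heights (0.279 button, 0.268 head, 0.212 ears, 0.204 floor) match the given sizes.

>>> play_rows([
  [0.0239,0.0466,0.0156,0,0,0.0444],
  [0.0239,0.0466,0.0156,0,0,0.0444],
  [0.0239,0.0466,0.0156,0,0,0.0444],
  [0.0239,0.0466,0.0156,0,0,0.0444],
  [0.0239,0.0466,0.0156,0,0,0.0444],
  [0.0239,0.0466,0.0156,0,0,0.0444],
  [0.0239,0.0466,0.0156,0,0,0.0444],
  [0.0239,0.0466,0.0156,0,0,0.0444],
  [0.0239,0.0466,0.0156,0,0,0.0444],
  [0.0239,0.0466,0.0156,0,0,0.0444],
], gripper=1)

```text
clock: 1.1
tool_pos: [0.4504, -0.2488, 0.3708]
orientation: [180.0, 0.0, -77.2]
force: [0.5, -1.9, 0.7]
opening: 0.0876
gripper_force: 0.0
```

>>> play_rows([
  [0,0.0467,0,0,0,0.0186],
  [0,0.0467,0,0,0,0.0186],
  [0,0.0467,0,0,0,0.0186],
  [0,0.0467,0,0,0,0.0186],
  [0,0.0467,0,0,0,0.0186],
  [0,0.0467,0,0,0,0.0186],
  [0,0.0467,0,0,0,0.0186],
  [0,0.0467,0,0,0,0.0186],
  [0,0.0467,0,0,0,0.0186],
  [0,0,0,0,0,0],
])

```text
clock: 2.1
tool_pos: [0.4499, 0.0889, 0.3698]
orientation: [180.0, 0.0, -47.1]
force: [-0.8, -0.4, -0.4]
opening: 0.0875
gripper_force: 0.0
```

>>> play_rows([
  [0,0,0,0,0,0],
  [0,0,0,0,0,0],
])

```text
clock: 2.3
tool_pos: [0.45, 0.0852, 0.3702]
orientation: [180.0, 0.0, -47.4]
force: [-0.2, 0.1, 0.2]
opening: 0.0874
gripper_force: 0.0
```

>>> play_rows([
  [-0.0038,0.0481,0,0,0,0.0189],
  [0,0,0,0,0,0],
  [0,0,-0.05,0,0,0],
  [0,0,-0.05,0,0,0],
  [0,0,-0.03,0,0,0],
  [0,0,-0.0238,0,0,0],
  [0,0,0,0,0,0],
  [0,0,0,0,0,0],
])

```text
clock: 3.1
tool_pos: [0.4475, 0.1234, 0.248]
orientation: [180.0, -0.0, -44.1]
force: [0.2, 0.2, 0.1]
opening: 0.0876
gripper_force: 0.0
```

```bash
python3 - <<'E'
from h import *
o=get_obs();print(o["tool_pos"],o["orientation"],o["force"],o["joint_pos"])
p,d=snapshot("top");q,e=snapshot("scene")
A=cv2.resize(p[200:300,100:210],None,fx=4.5,fy=5,interpolation=2);B=cv2.resize(q[140:320,190:300],(305,500),interpolation=2)
A=cv2.resize(A,(495,500));cv2.imwrite("pics/g1.png",np.hstack([A,B]))
E
```

```text
[0.44752087 0.12336976 0.24796225] [ 1.79990623e+02 -2.93471880e-02 -4.40567667e+01] [0.23063978 0.15952006 0.10392261] [ 3.98419598e+01  1.29183882e-01 -2.45399556e+01  3.32067435e-02
 -6.53370686e+01  6.08741296e+00]
```

View pics/g1.png

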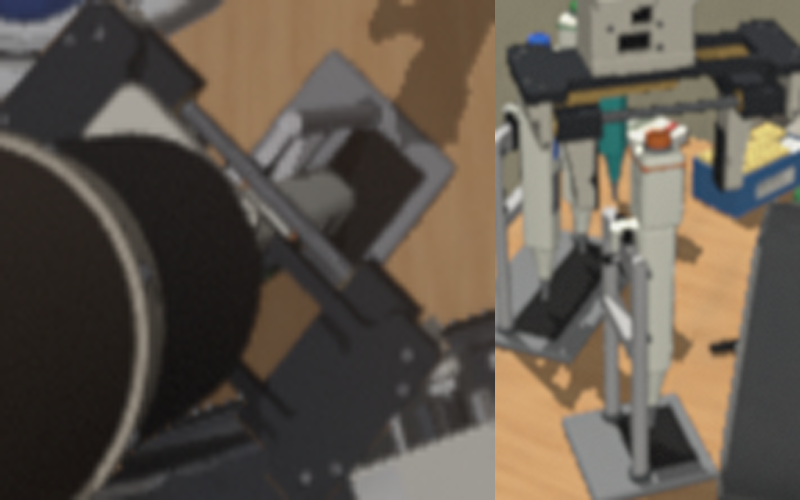

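The jaws straddle the head, front finger at (732,150) and rear finger at (580,180), with the head at (655,180). Closing now.

>>> play_rows([
  [0,0,0,0,0,0],
  [0,0,0,0,0,0],
  [0,0,0,0,0,0],
  [0,0,0,0,0,0],
  [0,0,0,0,0,0],
  [0,0,0,0,0,0],
  [0,0,0,0,0,0],
  [0,0,0,0,0,0],
], gripper=-1)

```text
clock: 4.0
tool_pos: [0.4474, 0.1244, 0.2475]
orientation: [-180.0, -0.0, -44.0]
force: [-0.4, -0.0, 0.3]
opening: 0.0322
gripper_force: 29.9
```

>>> play_rows([
  [0,0,0.005,0,0,0],
  [0,0,0.01,0,0,0],
  [0,0,0.015,0,0,0],
  [0,0,0.02,0,0,0],
  [0,0,0.025,0,0,0],
  [0,0,0,0,0,0],
  [0,0,0,0,0,0],
])

```text
clock: 4.7
tool_pos: [0.4471, 0.1243, 0.308]
orientation: [-179.9, 0.0, -44.0]
force: [-0.7, 0.8, -1.9]
opening: 0.0316
gripper_force: 29.9
```

```bash
python3 - <<'E'
from h import *
o=get_obs();print(o["tool_pos"],o["orientation"],o["force"],o["opening"],o["joint_pos"])
q,e=snapshot("scene");np.savez("s1.npz",p=q,d=e);p,d=snapshot("top")
cv2.imwrite("pics/l1.png",cv2.resize(q[120:310,180:310],(410,600),interpolation=2))
h=cv2.cvtColor(q,cv2.COLOR_BGR2HSV);m=cv2.inRange(h,(3,120,100),(16,255,255));k,l,st,ce=cv2.connectedComponentsWithStats(m)
X=cloud("scene",e)
for i in range(1,k):
  if st[i,4]>8: print(ce[i],st[i],np.median(X[l==i],0).round(4))
E
```

```text
[0.44712268 0.12426644 0.30795067] [-1.79932838e+02  3.93247423e-03 -4.39880327e+01] [-0.6766746   0.79722301 -1.92576979] 0.031613515929314856 [ 3.99348570e+01 -2.08758848e+00 -1.87555993e+01 -1.15079186e-02
 -7.32656216e+01  6.08041514e+00]
[329.61290323 138.03225806] [326 136   8   5  31] [ 0.4244 -0.2733  0.252 ]
[248.75862069 160.12068966] [244 157  10   7  58] [0.443  0.1305 0.3371]
[325.55555556 171.        ] [324 167   4   9  27] [ 0.4245 -0.2617  0.1625]
[260.65217391 193.86956522] [258 191   8   8  23] [ 0.6557 -0.3379 -0.0021]
[257.63636364 205.54545455] [257 202   2   7  11] [ 0.6282 -0.2582 -0.0025]
[313.94444444 205.94444444] [308 205  11   4  18] [ 0.4757 -0.3449 -0.0027]
[229.2        208.86666667] [228 206   3   7  15] [ 0.6917 -0.1973 -0.0021]
[315.5        211.67857143] [311 209   9   6  28] [ 0.4593 -0.3135 -0.0023]
[259.42307692 213.88461538] [257 211   8   7  26] [ 0.5981 -0.2209 -0.0022]
[178.30844156 236.69155844] [159 223  30  24 308] [ 7.345e-01 -4.000e-04 -2.100e-03]
[266.3125 226.6875] [264 225   6   6  16] [ 0.5493 -0.167  -0.0021]
[422.07039337 248.66252
[... 3168 characters left out ...]
 [ 0.5365  0.3624 -0.0019]
[179.5     364.59375] [174 362  14   7  32] [ 0.4738  0.3355 -0.0015]
[122.57692308 370.91025641] [114 365  17  12  78] [ 0.5516  0.396  -0.0021]
[159.16666667 370.05555556] [157 368   7   5  18] [ 0.4961  0.3623 -0.002 ]
[ 57.4137931  376.46551724] [ 52 370  12  14  58] [ 0.721   0.4195 -0.0916]
[157.80597015 377.        ] [144 371  22  13  67] [ 0.4849  0.3758 -0.0019]
[442.484375 377.40625 ] [437 373  13  10  64] [ 0.0408  0.1272 -0.0021]
[137.21052632 377.57894737] [134 376   9   4  19] [ 0.5183  0.3946 -0.0011]
[378.2295082  381.98360656] [367 379  24   5  61] [ 0.1382  0.1946 -0.002 ]
[431.03703704 380.92592593] [427 378   9   6  27] [ 0.0568  0.1454 -0.0018]
```

View pics/l1.png

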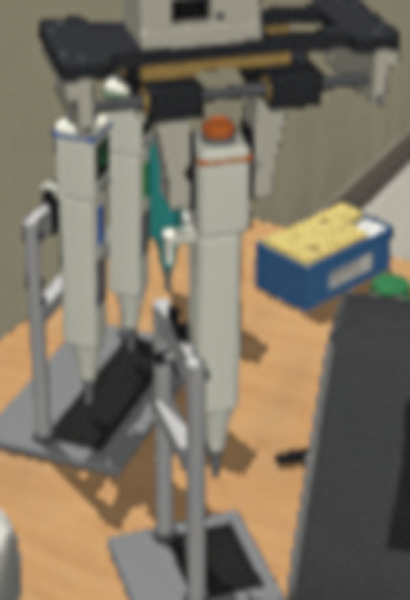

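Lifted: the hook is free of the rail (crop (180,240)), the button is at crop (218,128) and the tip at crop (215,470), so it hangs nearly plumb. Next I measure its offset and tilt in the grip.

```bash
python3 - <<'E'
from h import *
m=camera_model("scene")
def proj(X):
    c=m["world_to_cam"]@np.r_[X,1];return np.array([m["fx"]*c[0]/c[2]+m["cx"],m["fy"]*c[1]/c[2]+m["cy"]])
yp=np.array([-np.sin(np.radians(46)),np.cos(np.radians(46)),0]);xp=np.array([yp[1],-yp[0],0])
s0=np.load("scene0.npz");s1=np.load("s1.npz")
t=np.array([.4471,.1243,0])
for z in(.340,.27,.2,.15,.1,.086):print(z,proj(t+[0,0,z]),"du/dmm y",proj(t+.001*yp+[0,0,z])[0]-proj(t+[0,0,z])[0])
def edges(p,rows,off):
    g=cv2.cvtColor(p,cv2.COLOR_BGR2HSV).astype(int)
    for v in rows:
        r=p[v,232:268].astype(int);print(v,r.min(1))
edges(s1["p"],(160,164,172,180,190,200,210,220,230,240,245,250),0)
print(proj(np.array([.4467,.1242,.279])),"seen 248.7,189.4 (before)")
b=P("scene",(248.76,160.12),z=.339);print(b)
E
```

```text
0.34 [248.13071253 156.99292335] du/dmm y 0.15581659650675306
0.27 [247.89762332 190.78995857] du/dmm y 0.14952628528831724
0.2 [247.68195351 222.06124852] du/dmm y 0.14372349330290035
0.15 [247.53751503 243.0042703 ] du/dmm y 0.13984660959079065
0.1 [247.40039604 262.88599502] du/dmm y 0.1361731389784211
0.086 [247.36323913 268.27360306] du/dmm y 0.13517885685112674
160 [131 131 134 134 135 134 134 128 110 102 102  94  62  40  37  41  41  41
  39  39  38  45  70  81  59  36  41  62  95 125 134 134 133 133 134 134]
164 [135 134 133 133 134 134 134 121  84  86 118 120 101  87  81  78  76  76
  76  78  84  93 110 130 124  93  55  44  84 122 135 134 132 134 134 130]
172 [104 126 135 133 135 133 124  98  62  64  89 100 106 115 122 124 127 131
 139 145 148 149 150 151 153 148 124  84  81 106 121 131 134 133 126 109]
180 [ 90 100 124 134 134 135 134 121  85  73 107 136 150 156 160 159 159 158
 159 158 159 158 158 158 158 152 125  86  95 125 134 133 132 123 108 100]
190 [ 43  46  44  40  50  88 135 151 137 114 113 134 150 156 157 158 158 157
 156 157 156 156 156 156 155 148 127  98  99 108 
[... 470 characters left out ...]
11 110]
230 [105 100 101 101 105 132 166 181 164 136 132 148 156 158 159 158 159 157
 158 156 157 154 149 132  95  69  66  69  68  67  66  70  84 104 112 111]
240 [125 112  92  80  78  83  91 108 118 126 130 125 117 117 136 153 158 157
 156 156 157 154 143 126 113 110 109 111 111 112 113 112 112 111 110 107]
245 [124 113  94  72  63  60  72  95 115 126 128 125 125 140 155 158 158 157
 157 158 158 154 143 124 111 107 107 106 106 105 106 106 106 105 106 105]
250 [190 182 158 131 106  81  75  94 114 127 129 123 120 129 139 142 144 145
 143 137 127 118 111 108 109 110 109 110 110 110 112 111 111 112 111 112]
[248.13589812 186.61975539] seen 248.7,189.4 (before)
[0.44021521 0.13418058 0.339     ]
```

>>> play_rows([
  [0.0115,-0.0247,0,0,0,-0.026],
  [0.0115,-0.0247,0,0,0,-0.026],
  [0.0115,-0.0247,0,0,0,-0.026],
  [0.0115,-0.0247,0,0,0,-0.026],
  [0.0115,-0.0247,0,0,0,-0.026],
  [0.0115,-0.0247,0,0,0,-0.026],
  [0.0115,-0.0247,0,0,0,-0.026],
  [0.0115,-0.0247,0,0,0,-0.026],
  [0,0,0,0,0,0],
  [0,0,0,0,0,0],
])

```text
clock: 5.8
tool_pos: [0.5204, -0.0343, 0.3064]
orientation: [179.9, -0.0, -81.4]
force: [-0.2, 0.3, -1.6]
opening: 0.0318
gripper_force: 30.0
```

```bash
cat > m.py <<'E'
from h import *
import sys
o=get_obs();t=o["tool_pos"];print(t.round(4),o["orientation"].round(2),o["force"].round(2),o["moment"].round(2))
q,e=snapshot("scene");p,d=snapshot("top");n=sys.argv[1];np.savez(n+".npz",p=q,d=e,tp=p,td=d)
m=camera_model("scene");M=m["world_to_cam"]
a=np.radians(8.6);xs=np.array([np.cos(a),np.sin(a),0]);ys=np.array([-np.sin(a),np.cos(a),0])
X=cloud("scene",e)-t
L=np.stack([X@xs,X@ys,X[...,2]],-1)
hsv=cv2.cvtColor(q,cv2.COLOR_BGR2HSV)
# side faces of the carried pipette: per height, extents in stand-aligned frame relative to TCP
for z0 in(.033,.01,-.02,-.06,-.1,-.14,-.16,-.2):
    k=(abs(L[...,2]-z0)<.006)&(abs(L[...,0])<.03)&(abs(L[...,1])<.03)&(hsv[...,1]<60)
    if k.sum()>3: print(z0,k.sum(),"x",np.percentile(L[k][:,0],[3,50,97]).round(4),"y",np.percentile(L[k][:,1],[3,50,97]).round(4))
b=cv2.inRange(hsv,(3,130,110),(16,255,255))>0
k=b&(abs(L[...,2]-.03)<.015)&(abs(L[...,0])<.03)&(abs(L[...,1])<.03);v,u=np.nonzero(k)
c=M@np.r_[t+[0,0,.0315],1];print("button",u.mean(),v.mean(),"proj TCP axis",m["fx"]*c[0]/c[2]+m["cx"],m["fy"]*c[1]/c[2]+m["cy"],np.median(L[k],0))
E
python3 m.py a1
```

```text
[ 0.5204 -0.0343  0.3064] [179.89  -0.   -81.45] [-0.2   0.29 -1.64] [ 0.05  0.09 -0.03]
0.033 65 x [-0.0284  0.0189  0.0277] y [-0.0083  0.0104  0.0137]
0.01 104 x [-0.0282 -0.0035  0.0272] y [0.0084 0.0145 0.0199]
-0.02 98 x [-0.0252 -0.0025  0.0252] y [0.0079 0.0168 0.0209]
-0.06 59 x [-0.0136 -0.0022  0.0164] y [0.0094 0.0151 0.0189]
-0.1 66 x [-0.0147 -0.0052  0.0106] y [-0.0027  0.0154  0.018 ]
-0.14 56 x [-0.0139 -0.0047  0.0102] y [-0.0001  0.0161  0.0189]
-0.16 45 x [-0.014  -0.0048  0.0095] y [0.0027 0.0159 0.0185]
-0.2 10 x [-0.0056 -0.0027  0.0021] y [0.0063 0.0096 0.012 ]
button 254.6 129.02857142857144 proj TCP axis 254.53269156458055 126.56094108685569 [-0.00295014  0.00705652  0.02912644]
```

```bash
python3 - <<'E'
from h import *
a=np.radians(8.6);xs=np.array([np.cos(a),np.sin(a),0]);ys=np.array([-np.sin(a),np.cos(a),0])
q=np.load("scene0.npz");X=cloud("scene",q["d"]);hs=cv2.cvtColor(q["p"],cv2.COLOR_BGR2HSV)
q1=np.load("a1.npz");X1=cloud("scene",q1["d"]);h1=cv2.cvtColor(q1["p"],cv2.COLOR_BGR2HSV)
def f(X,h,c,zh,nm):
    L=np.stack([(X-c)@xs,(X-c)@ys,X[...,2]-zh],-1)
    for z0,lo in((.035,.01),(.02,.01),(-.03,.008),(-.06,.008),(-.1,.008)):
        k=(abs(L[...,2]-z0)<.012)&(abs(L[...,0])<.009)&(abs(L[...,1]-.015)<.008)&(h[...,1]<70)&(h[...,2]>110)
        y=L[k][:,1];print(nm,z0,len(y),"face y_s",np.median(y).round(4),"abs",(np.median(y)+c@ys).round(4), y.std().round(4))
f(X,hs,np.array([.6117,.0252,0]),.205,"blue")
f(X,hs,np.array([.6240,-.0559,0]),.205,"green")
f(X1,h1,np.array([.5204,-.0343,0]),.3064-.0425,"orange")
b=np.array([.6117,.0252,0]);g=np.array([.6240,-.0559,0]);print("blue,green,tcp,clip y_s",b@ys,g@ys,np.array([.5204,-.0343,0])@ys,np.array([.6418,-.0153,0])@ys)
# top view head/clip, clip in scene: dark points at z .2-.214 near rail
L=np.stack([X@xs,X@ys,X[...,2]],-1);c=np.array([.6418,-.0153,0])
k=(hs[...,2]<70)&(abs(L[...,0]-c@xs)<.012)&(abs(L[...,1]-c@ys)<.025)&(abs(X[...,2]-.207)<.012)
print(k.sum(), L[k].round(4)[:12])
E
```

```text
blue 0.035 67 face y_s 0.0177 abs -0.0489 0.0014
blue 0.02 67 face y_s 0.0178 abs -0.0488 0.0015
blue -0.03 64 face y_s 0.0144 abs -0.0522 0.0017
blue -0.06 63 face y_s 0.0145 abs -0.0521 0.0018
blue -0.1 62 face y_s 0.0143 abs -0.0522 0.0021
green 0.035 56 face y_s 0.0172 abs -0.1314 0.0014
green 0.02 57 face y_s 0.017 abs -0.1316 0.0014
green -0.03 63 face y_s 0.0138 abs -0.1348 0.0016
green -0.06 54 face y_s 0.0132 abs -0.1354 0.0021
green -0.1 52 face y_s 0.0135 abs -0.1351 0.0018
orange 0.035 80 face y_s 0.0183 abs -0.0934 0.0015
orange 0.02 76 face y_s 0.0183 abs -0.0934 0.0016
orange -0.03 72 face y_s 0.0154 abs -0.0964 0.0015
orange -0.06 71 face y_s 0.0163 abs -0.0954 0.0013
orange -0.1 67 face y_s 0.0163 abs -0.0954 0.0017
blue,green,tcp,clip y_s -0.06655410878213258 -0.14858153600940238 -0.11173253659801873 -0.11109975605219198
0 []
```

>>> play_rows([
  [0.0155,0.00226,-0.01,0,0,0],
  [0.0155,0.00226,-0.01,0,0,0],
  [0.0155,0.00226,0,0,0,0],
  [0.0155,0.00226,0,0,0,0],
  [0.0155,0.00226,0,0,0,0],
  [0.0155,0.00226,0,0,0,0],
  [0.0155,0.00226,0,0,0,0],
  [0.0155,0.00226,0,0,0,0],
  [0,0,0,0,0,0],
  [0,0,0,0,0,0],
])

```text
clock: 6.9
tool_pos: [0.62, -0.0194, 0.291]
orientation: [180.0, 0.0, -81.4]
force: [0.1, -0.0, -1.9]
opening: 0.0321
gripper_force: 30.0
```

```bash
python3 m.py a2 | tail -12; python3 - <<'E'
from h import *
q=np.load("a2.npz");cv2.imwrite("pics/a2.png",np.hstack([cv2.resize(q["p"][110:270,165:275],(400,582),interpolation=2),cv2.resize(q["tp"][120:280,165:275],(400,582),interpolation=2)]))
E
```

```text
[ 0.62   -0.0194  0.291 ] [179.97   0.   -81.44] [ 0.14 -0.04 -1.94] [-0.01  0.17  0.04]
0.033 65 x [-0.0294  0.0187  0.0294] y [-0.0073  0.0102  0.0135]
0.01 92 x [-0.0286 -0.0063  0.0282] y [0.0079 0.013  0.0196]
-0.02 84 x [-0.0264 -0.0054  0.0276] y [0.0082 0.0168 0.0213]
-0.06 38 x [-0.0184 -0.0129 -0.0086] y [-0.0284 -0.0199  0.0161]
-0.1 52 x [-0.0154 -0.011  -0.0036] y [-0.0269  0.0068  0.0174]
-0.14 56 x [-0.0147 -0.0102 -0.0025] y [-0.0273  0.0092  0.0178]
-0.16 42 x [-0.0144 -0.0105 -0.0038] y [-0.0275  0.0091  0.0176]
-0.2 39 x [-0.0112 -0.0043  0.0013] y [-0.0262 -0.0217  0.0104]
button 212.93333333333334 129.93333333333334 proj TCP axis 212.90238609497277 127.36136688370021 [-0.00337781  0.00825968  0.02914036]
```

View pics/a2.png

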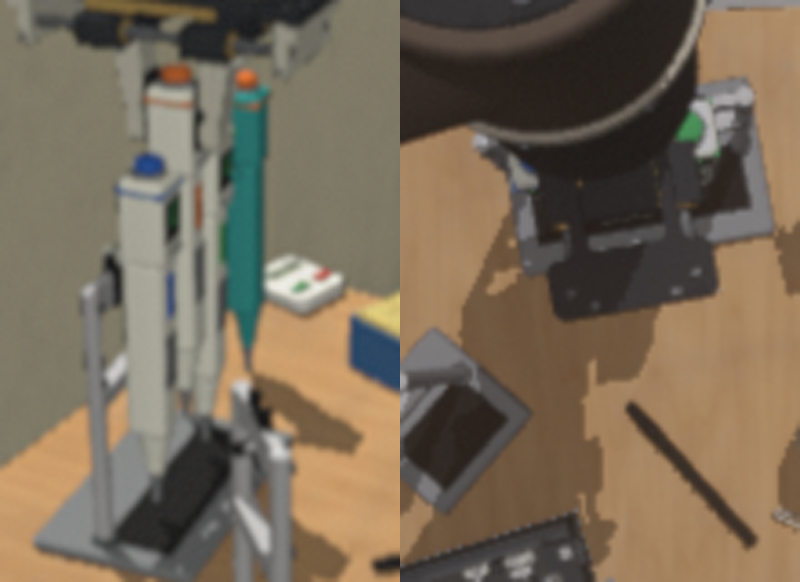

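The orange pipette is above the bay between blue (150,165) and green (690,125), touching nothing. Lowering gently.

>>> play_rows([
  [0,-0.0005,-0.0075,0,0,0],
  [0,0,-0.0075,0,0,0],
  [0,0,-0.0075,0,0,0],
  [0,0,-0.0075,0,0,0],
  [0,0,-0.005,0,0,0],
  [0,0,0,0,0,0],
])

```text
clock: 7.6
tool_pos: [0.6196, -0.0199, 0.2624]
orientation: [179.9, 0.0, -81.4]
force: [-0.9, 0.5, -1.4]
opening: 0.0318
gripper_force: 30.0
```

>>> play_rows([
  [0,0,-0.00125,0,0,0],
  [0,0,-0.00125,0,0,0],
  [0,0,-0.00125,0,0,0],
  [0,0,-0.00125,0,0,0],
  [0,0,0,0,0,0],
  [0,0,0,0,0,0],
])

```text
clock: 8.2
tool_pos: [0.62, -0.0198, 0.2594]
orientation: [-180.0, 0.0, -81.4]
force: [-0.2, 0.2, -1.6]
opening: 0.032
gripper_force: 30.0
```

>>> play_rows([
  [0,0,-0.00125,0,0,0],
  [0,0,-0.00125,0,0,0],
  [0,0,-0.00125,0,0,0],
  [0,0,0,0,0,0],
  [0,0,0,0,0,0],
])

```text
clock: 8.7
tool_pos: [0.6199, -0.0198, 0.2563]
orientation: [180.0, -0.0, -81.4]
force: [0.5, 0.9, -0.2]
opening: 0.0322
gripper_force: 30.0
```

>>> play_rows([
  [0,0,-0.00125,0,0,0],
  [0,0,-0.00125,0,0,0],
  [0,0,0,0,0,0],
  [0,0,0,0,0,0],
])

```text
clock: 9.1
tool_pos: [0.6199, -0.0198, 0.2543]
orientation: [180.0, -0.0, -81.4]
force: [0.3, 0.3, -1.3]
opening: 0.0319
gripper_force: 30.0
```

>>> play_rows([
  [0,0,-0.00125,0,0,0],
  [0,0,-0.00125,0,0,0],
  [0,0,0,0,0,0],
  [0,0,0,0,0,0],
])

```text
clock: 9.5
tool_pos: [0.6199, -0.0198, 0.2523]
orientation: [180.0, -0.0, -81.4]
force: [0.6, -0.2, -0.3]
opening: 0.0316
gripper_force: 30.0
```

>>> play_rows([
  [0,0,-0.00125,0,0,0],
  [0,0,-0.00125,0,0,0],
  [0,0,-0.00125,0,0,0],
  [0,0,0,0,0,0],
  [0,0,0,0,0,0],
])

```text
clock: 10.0
tool_pos: [0.6199, -0.0198, 0.2493]
orientation: [180.0, -0.0, -81.4]
force: [-0.3, -0.4, -0.5]
opening: 0.0317
gripper_force: 30.0
```

```bash
python3 m.py a3; python3 - <<'E'
from h import *
o=[get_obs()["force"] for _ in range(3)];print(o)
q=np.load("a3.npz")["p"];h=cv2.cvtColor(q,cv2.COLOR_BGR2HSV)
for c,lo,hi in(("or",(3,140,120),(16,255,255)),("bl",(108,130,80),(128,255,255)),("gr",(45,110,50),(75,255,255))):
    k,l,st,ce=cv2.connectedComponentsWithStats(cv2.inRange(h,lo,hi))
    for i in range(1,k):
        if 15<st[i,4]<70 and 195<ce[i][0]<225 and ce[i][1]<180:print(c,ce[i],st[i,4])
E
```

```text
[ 0.6199 -0.0198  0.2493] [180.    -0.   -81.42] [-0.29 -0.35 -0.51] [0.01 0.1  0.03]
0.033 61 x [-0.0281  0.0186  0.0295] y [-0.0084  0.0102  0.0128]
0.01 50 x [-0.0278 -0.0151  0.0294] y [0.0068 0.012  0.0193]
-0.02 34 x [-0.0271 -0.0162 -0.0101] y [0.0055 0.0137 0.0194]
-0.06 45 x [-0.0139 -0.0096 -0.0032] y [-0.0281  0.0124  0.0177]
-0.1 51 x [-0.015  -0.0105 -0.0014] y [-0.0293  0.0074  0.0185]
-0.14 43 x [-0.0142 -0.01   -0.0032] y [-0.0292  0.0091  0.0187]
-0.16 43 x [-0.0142 -0.0098 -0.0025] y [-0.026   0.0107  0.018 ]
-0.2 15 x [-0.0064 -0.0034  0.0022] y [-0.015   0.0087  0.0104]
button 213.6060606060606 146.75757575757575 proj TCP axis 213.57431044558493 144.44266032812868 [-0.00315145  0.00829201  0.0294481 ]
[array([-0.11445312,  0.67947448, -0.91312034]), array([-0.11445312,  0.67947448, -0.91312034]), array([-0.11445312,  0.67947448, -0.91312034])]
or [213.77777778 146.81481481] 27
bl [205.2  154.84] 25
```

>>> play_rows([
  [0,0,-0.00125,0,0,0],
  [0,0,-0.00125,0,0,0],
  [0,0,0,0,0,0],
  [0,0,0,0,0,0],
])

```text
clock: 10.5
tool_pos: [0.62, -0.0198, 0.2478]
orientation: [-180.0, -0.0, -81.4]
force: [-2.2, 0.7, 2.9]
opening: 0.0318
gripper_force: 30.0
```

Firm floor contact at TCP z 0.2478, against 0.2475 expected for a seated hook, so it is home and 8 mm below ear height. Easing off and letting go.

>>> play_rows([
  [0,0,0.0005,0,0,0],
  [0,0,0,0,0,0],
])

```text
clock: 10.7
tool_pos: [0.62, -0.0198, 0.2478]
orientation: [-180.0, -0.0, -81.4]
force: [-0.8, 1.2, 0.2]
opening: 0.0319
gripper_force: 30.0
```

>>> play_rows([
  [0,0,0,0,0,0],
  [0,0,0,0,0,0],
  [0,0,0,0,0,0],
  [0,0,0,0,0,0],
  [0,0,0,0,0,0],
  [0,0,0,0,0,0],
  [0,0,0,0,0,0],
  [0,0,0,0,0,0],
], gripper=1)

```text
clock: 11.5
tool_pos: [0.6199, -0.0198, 0.2477]
orientation: [-180.0, -0.0, -81.4]
force: [-0.3, 0.8, 0.2]
opening: 0.0859
gripper_force: 0.0
```

>>> play_rows([
  [0,0,0.01,0,0,0],
  [0,0,0.03,0,0,0],
  [0,0,0.05,0,0,0],
  [0,0,0.05,0,0,0],
  [-0.05,0,0.02,0,0,0],
  [-0.05,-0.03,0,0,0,0],
  [-0.05,-0.05,0,0,0,0],
  [0,-0.06,0,0,0,0],
  [0,-0.06,0,0,0,0],
  [0,-0.06,0,0,0,0],
])

```text
clock: 12.5
tool_pos: [0.504, -0.2247, 0.3773]
orientation: [-179.9, -0.0, -81.4]
force: [1.8, 0.3, 0.9]
opening: 0.0876
gripper_force: 0.0
```

>>> play_rows([
  [0,-0.06,0,0,0,0],
  [0,-0.06,0,0,0,0],
  [0,-0.06,0,0,0,0],
  [0,0,0,0,0,0],
  [0,0,0,0,0,0],
])

```text
clock: 13.0
tool_pos: [0.5041, -0.3684, 0.3754]
orientation: [180.0, 0.0, -81.6]
force: [-0.1, 0.4, -0.5]
opening: 0.0878
gripper_force: 0.0
```

```bash
python3 - <<'E'
from h import *
p,d=snapshot("top");q,e=snapshot("scene");X=cloud("top",d)
cv2.imwrite("pics/end.png",np.hstack([cv2.resize(q[110:270,165:275],(400,582),interpolation=2),cv2.resize(p[120:230,170:370],(400,220),interpolation=2).__class__(0) if 0 else cv2.copyMakeBorder(cv2.resize(p[120:230,170:280],(400,400),interpolation=2),0,182,0,0,0)]))
h=cv2.cvtColor(p,cv2.COLOR_BGR2HSV)
for c,lo,hi in(("or",(3,140,120),(16,255,255)),("bl",(108,130,80),(128,255,255)),("gr",(45,110,50),(75,255,255))):
    k,l,st,ce=cv2.connectedComponentsWithStats(cv2.inRange(h,lo,hi))
    for i in range(1,k):
        if 25<st[i,4]<90:print(c,ce[i].round(1),np.median(X[l==i],0).round(4),P("top",ce[i],z=.279).round(4))
E
```

```text
or [224.5 158.9] [ 0.6169 -0.0199  0.2787] [ 0.617  -0.0192  0.279 ]
bl [201.7 162.2] [0.6118 0.0251 0.2789] [0.6116 0.0257 0.279 ]
gr [242.8 154.9] [ 0.624  -0.0557  0.2789] [ 0.6241 -0.0554  0.279 ]
```

View pics/end.png

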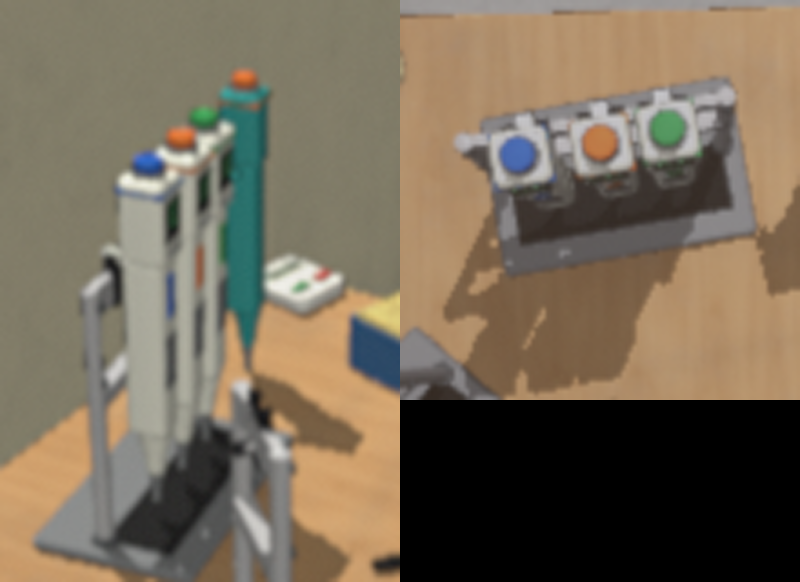

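The orange pipette (top crop (600,142)) hangs at the same height as its neighbours (0.279) and in line with them. Blue and green are unmoved to within 0.5 mm, and the arm is clear of everything.

```bash
python3 -c "
from plant import *
print(close_job())"
```

```text
the job is handed in; nothing more can be done
None
```

The orange pipette now hangs fully home in the free clip between blue and green; both neighbours are unmoved within 0.5 mm, nothing touched the tip box or bottle, and the job was handed in at about 13 s.

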